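Turn the wagon turntable and push the coal wagon up to the shunter

ROBOT

A 6-joint arm with a two-finger parallel gripper is mounted at the origin on the work surface; the furniture and walls round the work are solid. World frame = base frame: x ahead of the robot, y to its left, z up, the work surface at z = 0. Lengths are in m, angles in rad, forces in N, time in s.
With the tool pointing down it reaches from about 0.375 to 0.975 m from the base axis. Payload 3.8 kg.
Tool frame: the origin (TCP) lies at the very end of the fingers, on their centre line; the grasp point (between the pads) lies 19 mm behind it; z points along the fingers, y is the line along which they close (so a half turn about z gives the same grasp; the last joint's range is limited). The gripper opens to 85 mm and grips with 20 to 120 N. Pads are 22 mm wide; open, the fingers measure 114 mm over their backs; the gripper's body (76 mm by 85 mm) begins 54 mm behind the grasp point. The pads swing forward as they close: fully open they stand 13 mm farther back than shut.
Start: joints at [1.185, 0.264, 1.604, -0, 1.274, -0.037], TCP at [0.231, 0.634, 0.231] pointing down, gripper open.
Joint ranges: [-2.63, 2.63], [-0.94, 2.18], [0.31, 2.57], [-1.31, 4.45], [0, 2.66], [-2.55, 2.55]. Speed limits (rad/s): [2.57, 2.57, 3.14, 3.14, 3.14, 3.14].

INTERFACE

Orientations are given as a rotation vector (axis times angle).
In Python, from workcell import * gives the robot as it stands.
- The arm moves only by the shell command python3 -m crank 'ROWS' [OPENING] [FORCE]. ROWS is JSON, a list that holds one entry, the list of rows, each a list of 6 numbers: the shift along the tool's x, y, z in cm, then the turn, a rotation vector about the tool's x, y, z in rad. In form: [[[dx, dy, dz, ax, ay, az], ...]]. A call has 1 to 8 rows; each row shifts and turns the commanded pose from where the row before left it, along the tool's axes as they then stand; what a row does not reach is not made up. A row lasts 1/12 s, in which the tool goes at most 41.7 mm and 7.16 degrees, less where a joint would pass 70% of its speed; a pose out of reach is approached as far as the arm can. A call with a gripper value outside its range is refused whole. OPENING is the finger opening in cm, from 0 to 8.54, set as the call begins (- or left out, the last holds). The fingers move at their own pace and stop on an object; FORCE is the grip in N (left out, the last holds). Time passes only in rows, so rows that do not move let the fingers close. It gives the time, the measured TCP pose, the force, the opening and the grip force at its end, in the units of the state.
- read_state(): the state, without advancing time (a new reading comes with each control period).
- read_camera(name): name is "scene" or "top"; returns the picture (480x640x3 uint8, blue, green, red); there is no depth.
- camera_model(name): a dict with "camera_matrix" (3x3 intrinsics, pixels), "R" (3x3) and "t" (3): a world point X has camera coordinates R X + t. Camera axes: x right, y down, z forward; pixel columns grow to the right and rows downward; lengths in m; the calibration is good to about 2 mm. A picture is of the moment at which its call begins. camera_model takes no time and is no camera call.
- finish_job(): hands the job in; it is judged then, once.
The state is a dict: "time": time; "q": joint angles; "joint_vel": joint speeds; "joint_torque": joint torques, N m; "tool_pos": TCP position; "tcp_rot": TCP orientation; "wrist_force": force on the tool from outside, world axes, zero at the start; "torque": the same for the moment, N m; "width": opening from 0.0 (shut) to 1.0 (fully open); "grip_force": force on a finger pad.
Only numpy, scipy, OpenCV 4.12 (cv2) and the standard library are available. Lean on these libraries where they do the work, as an engineer would, in place of code of your own. Each camera call takes 0.05 s, during which the arm holds its last target. There are 200 camera calls.

TASK

On the model railway, push on one of the two wooden bars of the little wagon turntable with a fingertip until the rails under the coal wagon line up with the two roads. Then gently push the coal wagon along the rails with a fingertip, off the turntable and up to the shunter (the small locomotive on one of the roads), until their couplings meet, and leave it standing there on its rails with the table still lined up. Do not lift anything or push the wagon before the table is lined up, do not shove the shunter along its road, and leave the tank wagon on the other road, the van and the oil bottle where they are.

Things in the scene. Friction and masses are not known exactly. Their poses are not given: they have to be found in the camera images.
- turntable: Fixed part: low round grey kerb (150 mm across, 11 mm high) and two straight roads of model track, one to each side in one line, 60 to 326 mm out, ending in buffer stops. Origin at ground level on the axis of rotation; z up, y along the roads, x across them, away from the robot. Rail tops are 14 mm above ground, check rails between them (as far as 175 mm out) reach 16 mm.
- plate: Turning plate: dark iron disc with timber deck, 118 mm across, rails right across it (tops 14 mm up). Origin at ground level on the axis of rotation, z up; rails along its y, push bars along +x and -x. Turns freely right round either way but stops when the push stops (about 0.5 N at a bar). Lined up when its y is parallel to the turntable's y, either way round. Starts 0.5 rad or more out.
- bar_a (a point): Point on the axis of the wooden push bar on the plate's +x side, 66 mm from the rotation axis, 26 mm above ground. The bar is round, 5.4 mm thick, radial, and rises outward from a dark socket (bare from 46 mm out, 20 mm up) to a small brass ball (78 mm out, 30 mm up). A fingertip held 20 mm above ground clears kerb and rails and meets the bar's side.
- bar_b (a point): The same point on the like bar on the opposite, -x side of the plate.
- coal_wagon: Brown open wagon heaped with coal, at first on the plate's rails. 100 mm long over couplings (its y), 31 wide, 30 high, about 60 g. Origin under its centre, 13 mm above ground on the rails. Each end meets a push as a beam 47 mm from the centre, 24 to 31 mm above ground; end walls 39 mm from the centre, up to 43 mm above ground. Slides easily, about 1 mm side play, stays where left.
- shunter: Green diesel shunter with a cab at one end, on either of the two roads, 230 to 244 mm from the rotation axis. 126 mm long over couplings (its y), 31 wide, 49 high, about 250 g; braked, holds with about 1.5 N. Origin under its centre. Its couplings and the coal wagon's meet at 113 mm between centres; their buffers press together at 107 mm.
- tanker_white: The white tank wagon with a red band, 134 mm long along its y axis, 30 mm wide, 46 mm high, standing on the road opposite the shunter's; origin under its centre. To be left alone.
- oiler: A small standing oil bottle, amber with a black spout, 22 mm across and 62 mm high, on the robot's side of the turntable; origin under its centre. To be left alone.
- van_cream: A cream model van, 48 mm long, 19 mm wide, 16 mm high, on the robot's side of the right-hand road; origin under its centre. To be left alone.
There are look-alikes about, which are no part of the job. There is more than one size of the plate; the job needs the larger.

How it is judged:
On the way:
1. the table is turned until its rails line up with the roads (within 0.06 rad), the coal wagon still on it (angle between the y axis of plate and the y axis of turntable, either way round below 0.06 rad and horizontal distance between coal_wagon and plate below 0.02 m), for 0.2 s.
At the end, for the whole second after the job is handed in: The coal wagon stands on the rails of the shunter's road, its centre under 115 mm from the shunter's (couplings met), upright and in line within 0.06 rad; the table is lined up within 0.1 rad; the shunter has moved under 20 mm; all is at rest (horizontal distance between coal_wagon and shunter below 0.115 m and x of coal_wagon in the frame of turntable between -0.004 and 0.004 m and height (world z) of coal_wagon between 0.0115 and 0.0155 m and angle between coal_wagon's own z axis and vertical below 0.06 rad and angle between the y axis of coal_wagon and the y axis of turntable, either way round below 0.06 rad and angle between the y axis of plate and the y axis of turntable, either way round below 0.1 rad and distance of shunter from where it was at the start of the episode below 0.02 m and linear speed of each of coal_wagon, shunter below 0.01 m/s); the robot touches nothing.
It fails at once if the coal wagon is lifted (height (world z) of coal_wagon above 0.022 m).
It fails at once if the coal wagon is pushed before the table is lined up (angle between the y axis of plate and the y axis of turntable, either way round above 0.12 rad and contact force between any of the fingers, the arm and coal_wagon above 0.3 N).
It fails at once if the coal wagon is sent off faster than 0.5 m/s (linear speed of coal_wagon above 0.5 m/s).
It fails at once if the shunter is shoved 25 mm or lifted (distance of shunter from where it was at the start of the episode above 0.025 m).
It fails at once if the tank wagon, the oil bottle or the van is moved by over 10 mm (distance of any of tanker_white, oiler, van_cream from where it was at the start of the episode above 0.01 m).
It also fails if it takes over 48 s, if anything falls off the work surface, if the arm or the gripper's body presses on something with over 40 N, if the wrist force passes 120 N, or if a joint passes its speed limit or range.

## Working session

There is one attempt and no reset: what is moved stays moved. The work goes in short steps, Python scripts to look and compute and a shell command to move; the robot and the scene stay as the last step left them, time stands still between calls to the robot, and variables do not carry over. Pictures are saved under pics/ and viewed, at most 10 in all, crops included, and the job is handed in when it is done.

```bash
mkdir -p pics; cat > h.py <<'E'
from workcell import *
import numpy as np, cv2
def px(name,X):
    m=camera_model(name); c=np.array(m["R"])@np.array(X)+np.array(m["t"]); p=np.array(m["camera_matrix"])@c; return p[:2]/p[2]
def w(name,u,v,z):
    m=camera_model(name);R=np.array(m["R"]);t=np.array(m["t"]);d=R.T@np.linalg.inv(m["camera_matrix"])@[u,v,1];o=-R.T@t
    return o+d*(z-o[2])/d[2]
E
python3 - <<'E'
from h import *
for n in("top","scene"): cv2.imwrite(f"pics/{n}0.png",read_camera(n)); m=camera_model(n); print(n,-np.array(m["R"]).T@m["t"])
s=read_state();print(s["time"],s["tool_pos"],s["tcp_rot"],s["width"])
E
```

```text
top [ 0.27919315 -0.18873877  0.98386955]
scene [-0.19960888 -0.50253915  0.79712901]
0.1 [0.23040248 0.63375818 0.23005193] [-0.54493846 -3.09349733  0.00315598] 1.002779046369096
```

View pics/top0.png

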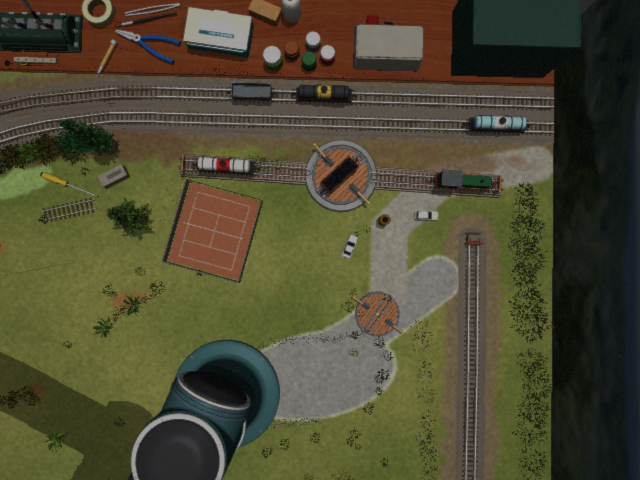

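View pics/scene0.png

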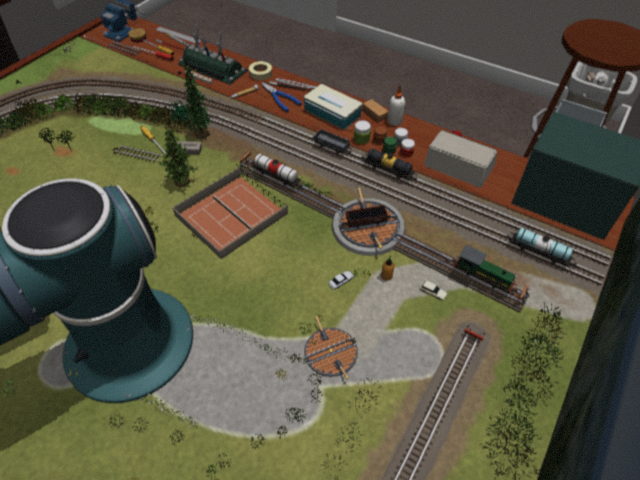

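The larger turntable is at top (341,175) and carries the coal wagon. The small look-alike is at (378,314). The shunter is right at (465,181), the tanker left at (224,165), the oiler at (384,221), and the van at (427,215) by the right-hand road (another car at (350,246)). Next I'll enlarge the turntable.

```bash
python3 - <<'E'
from h import *
im=cv2.imread("pics/top0.png"); c=im[135:235,295:395]
a=cv2.resize(c,(600,600),interpolation=cv2.INTER_CUBIC);cv2.imwrite("pics/c1.png",a)
c=im[130:230,400:510]; cv2.imwrite("pics/c2.png",cv2.resize(c,(660,600),interpolation=cv2.INTER_CUBIC))
for n,u,v,z in [("tt",341,175,.011),("tank",224,165,.04),("shunt",465,181,.03),("buffL",183,166,.014),("buffR",499,186,.014),("oil",384,221,.03),("van",427,215,.016)]: print(n,w("top",u,v,z))
E
```

```text
tt [ 0.44279091 -0.21739933  0.011     ]
tank [0.45143784 0.0129732  0.04      ]
shunt [ 0.43424885 -0.46283154  0.03      ]
buffL [0.45193738 0.10076959 0.014     ]
buffR [ 0.42856328 -0.53618286  0.014     ]
oil [ 0.35060808 -0.30396654  0.03      ]
van [ 0.365977   -0.39162704  0.016     ]
```

View pics/c1.png

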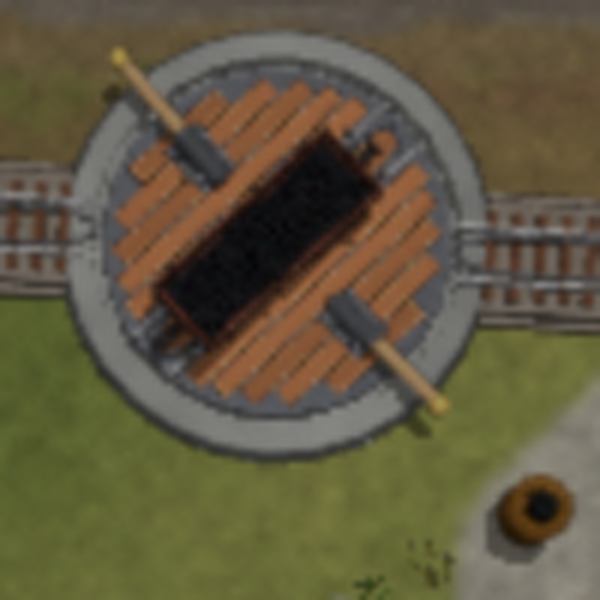

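View pics/c2.png

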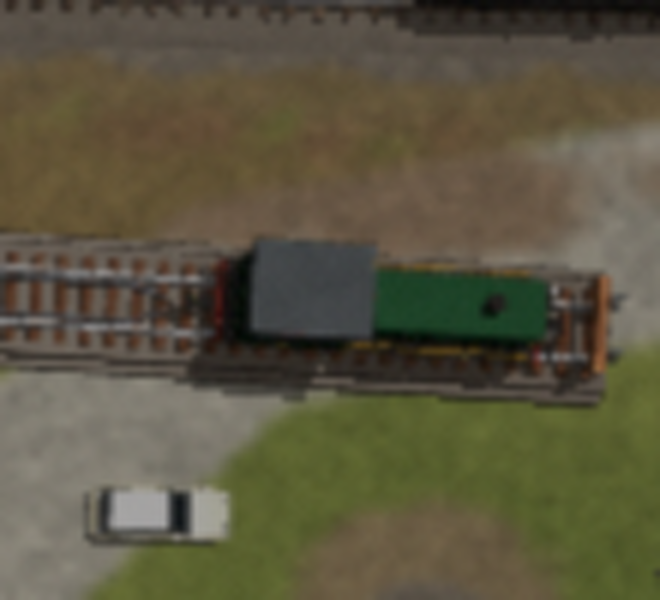

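The crop shows the bar balls at top px (314.8,144.5) and (368.2,202.5), with the wagon's long axis across them. The shunter is the green one with a grey cab, front beam at about (437,180). Turning the upper-left bar clockwise in the picture keeps clear of the oiler.

```bash
cat >> h.py <<'E'
P1=lambda u,v:(295+(u+.5)/6-.5,135+(v+.5)/6-.5)
P2=lambda u,v:(400+(u+.5)/6-.5,130+(v+.5)/6-.5)
C=np.array([.4405,-.2175])
E
python3 - <<'E'
from h import *
g=lambda p,z:w("top",*p,z)[:2]
a=g(P1(119,57),.030);b=g(P1(439,405),.030);print("balls",a,b,"mid",(a+b)/2,np.linalg.norm(a-b))
print("kerb ctr",g(P1(279,245),.011))
d=(a-b);print("bar ang from +x",np.arctan2(d[1],d[0]))
L=(g(P1(20,200),.014)+g(P1(20,251),.014))/2; Rr=(g(P2(20,270),.014)+g(P2(20,327),.014))/2; R2=(g(P2(570,297),.014)+g(P2(570,357),.014))/2
print(L,Rr,R2); d=L-R2; print("road ang",np.arctan2(-d[0],d[1]))
d=g((183,166),.014)-g((499,186),.014); print("road ang2",np.arctan2(-d[0],d[1]))
print("shunter cab-end red beam",g(P2(220,295),.028),"cab roof",g(P2(252,290),.049),g(P2(375,290),.049),"hood end",g(P2(547,310),.04), "bufR", g(P2(600,330),.02))
print("smalltip px",[px("top",[*(a+(b-a)*k),.03]) for k in (0,1)])
print("tanker R end",g((250,166),.027))
E
```

```text
balls [ 0.49983741 -0.16257478] [ 0.38721195 -0.27103405] mid [ 0.44352468 -0.21680441] 0.1563582702393995
kerb ctr [ 0.44194969 -0.21758861]
bar ang from +x 0.7665560438878295
[ 0.44569035 -0.13048195] [ 0.43686957 -0.34219404] [ 0.43220944 -0.52721813]
road ang -0.033966448959728474
road ang2 -0.03668031103362368
shunter cab-end red beam [ 0.4375313 -0.4061785] cab roof [ 0.43595788 -0.41174124] [ 0.43702838 -0.45160645] hood end [ 0.43348667 -0.51054022] bufR [ 0.43052124 -0.53516764]
smalltip px [array([314.41666667, 144.08333333]), array([367.75      , 202.08333333])]
tanker R end [ 0.4532052  -0.03585306]
```

```bash
sed -i 's/^C=.*/C=np.array([.4425,-.2172]);TH=-.035/' h.py; cat >> h.py <<'E'
from scipy.spatial.transform import Rotation as Ro
ex=np.array([np.cos(TH),np.sin(TH)]);ey=np.array([-np.sin(TH),np.cos(TH)])
def rel():
    s=read_state();d=np.array(s["tool_pos"][:2])-C;T=Ro.from_rotvec(s["tcp_rot"]).as_matrix()
    print("t",round(s["time"],2),"x' y' z mm",np.round([d@ex*1e3,d@ey*1e3,s["tool_pos"][2]*1e3],1),"F",np.round(s["wrist_force"],2),"yawerr",round(np.arctan2(-T[0,1],T[1,1])-TH,4),"zdir",np.round(T[:,2],3),"w",s["width"])
E
python3 -m crank '[[[0,0,0,0,0,-0.105],[0,0,0,0,0,-0.105],[0,0,0,0,0,-0.104],[0,0,0,0,0,0]]]' 0; python3 -c "
from h import *
rel()"
```

```text
time: 0.43
tool_pos: [0.2305, 0.634, 0.2305]
tcp_rot: [-0.051, -3.141, 0.002]
wrist_force: [-0.4, -1.2, 0.0]
width: 0.455
grip_force: 0.0
t 0.43 x' y' z mm [-241.6  843.2  230.5] F [-0.37 -1.23  0.02] yawerr 0.0028 zdir [-0.001 -0.001 -1.   ] w 0.4553327317934627
```

```bash

python3 -m crank '[[[-1.15,-3.18,0,0,0,0],[-1.15,-3.18,0,0,0,0],[-1.15,-3.18,0,0,0,0],[-1.15,-3.18,0,0,0,0],[-1.15,-3.18,0,0,0,0],[-1.15,-3.18,0,0,0,0],[-1.15,-3.18,0,0,0,0],[-1.15,-3.18,0,0,0,0]]]' >/dev/null
python3 -m crank '[[[-1.15,-3.18,0,0,0,0],[-1.15,-3.18,0,0,0,0],[-1.15,-3.18,0,0,0,0],[-1.15,-3.18,0,0,0,0],[-1.15,-3.18,0,0,0,0],[-1.15,-3.18,0,0,0,0],[-1.15,-3.18,0,0,0,0],[-1.15,-3.18,0,0,0,0]]]' >/dev/null
python3 -m crank '[[[-1.15,-3.18,0,0,0,0],[-1.15,-3.18,0,0,0,0],[-1.15,-3.18,0,0,0,0],[-1.15,-3.18,0,0,0,0],[-1.15,-3.18,0,0,0,0],[-1.15,-3.18,0,0,0,0],[0,0,0,0,0,0],[0,0,0,0,0,0]]]' >/dev/null
python3 -c "
from h import *
rel()"
```

```text
t 2.43 x' y' z mm [ 11.7 142.7 231. ] F [-0.49  1.03 -0.39] yawerr -0.0058 zdir [-0.001  0.    -1.   ] w -0.0007096713635833733
```

```bash

python3 -m crank '[[[-1.17,-3.05,0,0,0,0],[-1.17,-3.05,0,0,0,0],[0,0,3.5,0,0,0],[0,0,3.5,0,0,0],[0,0,3.5,0,0,0],[0,0,3.5,0,0,0],[0,0,2.5,0,0,0],[0,0,0,0,0,0]]]' >/dev/null
python3 -c "
from h import *
rel()
A=read_camera('scene')[150:270,310:430];B=read_camera('top')[115:235,281:401]
cv2.imwrite('pics/d.png',cv2.resize(np.hstack([A,B]),(800,400),interpolation=cv2.INTER_CUBIC))"
```

```text
t 3.1 x' y' z mm [29.3 86.2 60.4] F [-1.45  0.82 -0.25] yawerr -0.0 zdir [-0.012  0.004 -1.   ] w 0.002830927588866803
```

View pics/d.png

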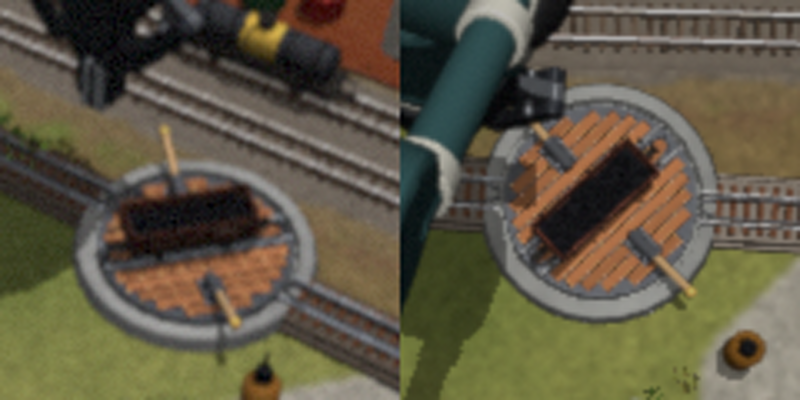

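The fingers hang left of the upper bar and clear of the plate and wagon. Scene tip is at about (339,181). I'll lower them.

```bash

python3 -c "
from h import *
print(px('scene',read_state()['tool_pos']))"
python3 -m crank '[[[0,0,2,0,0,0],[0,0,2,0,0,0],[0,0,0,0,0,0],[0,0,0,0,0,0]]]' >/dev/null
python3 -c "
from h import *
rel()"
```

```text
[341.89059097 176.10317   ]
t 3.53 x' y' z mm [35.8 83.3 27.8] F [-0.45 -0.29  0.22] yawerr 0.0003 zdir [ 0.001 -0.    -1.   ] w -0.0006717725772424512
```

```bash

python3 -m crank '[[[0,-1,0.3,0,0,0],[0,-1,0.3,0,0,0],[-0.42,-0.5,0,0,0,0],[-0.42,-0.5,0,0,0,0],[-0.33,-0.55,0,0,0,0],[-0.33,-0.55,0,0,0,0],[-0.18,-0.55,0,0,0,0],[0,0,0,0,0,0]]]' >/dev/null
python3 -m crank '[[[-0.18,-0.55,0,0,0,0],[0,0,0,0,0,0],[0,0,0,0,0,0],[0,0,0,0,0,0]]]' >/dev/null
python3 -c "
from h import *
rel()
A=read_camera('scene')[150:270,310:430];B=read_camera('top')[115:235,281:401]
cv2.imwrite('pics/e.png',cv2.resize(np.hstack([A,B]),(800,400),interpolation=cv2.INTER_CUBIC))"
```

```text
t 4.53 x' y' z mm [53.4 31.2 20.1] F [ 1.04  0.23 -0.11] yawerr 0.0002 zdir [-0.001  0.    -1.   ] w -0.003268941033228916
```

View pics/e.png

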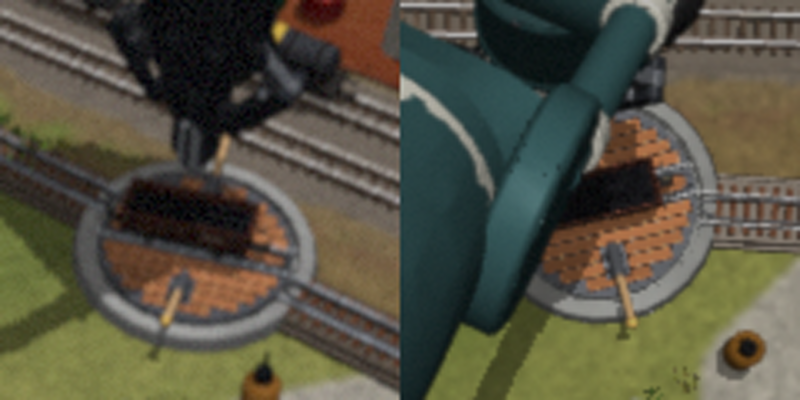

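The plate has turned well. The near bar's ball is now at top about (350.0,212.4).

```bash
python3 -c "
from h import *
for u,v in((350,212.4),(349.6,212)):
  d=C-w('top',u,v,.03)[:2]; print(np.linalg.norm(d),np.arctan2(d[1],d[0])-TH)
"
```

```text
0.07903296161180816 0.2810722436859707
0.07809072096587635 0.27343080035770634
```

```bash

python3 -m crank '[[[-0.15,-0.5,0,0,0,0],[0,-0.5,0,0,0,0],[0,-0.4,0,0,0,0],[0,-0.25,0,0,0,0],[0,-0.15,0,0,0,0],[0,0,0,0,0,0],[0,0,0,0,0,0],[0,0,0,0,0,0]]]' >/dev/null
python3 -c "
from h import *
rel()
B=read_camera('top')
cv2.imwrite('pics/f.png',cv2.resize(B[135:225,296:396],(800,720)[:1]+(720,),interpolation=cv2.INTER_CUBIC)[:600] if 0 else cv2.resize(B[150:225,306:406],(800,600),interpolation=cv2.INTER_CUBIC))"
```

```text
t 5.3 x' y' z mm [55.1 13.  20.3] F [-0.12  0.1  -0.33] yawerr 0.0001 zdir [-0. -0. -1.] w 0.0007276739905520474
```

View pics/f.png

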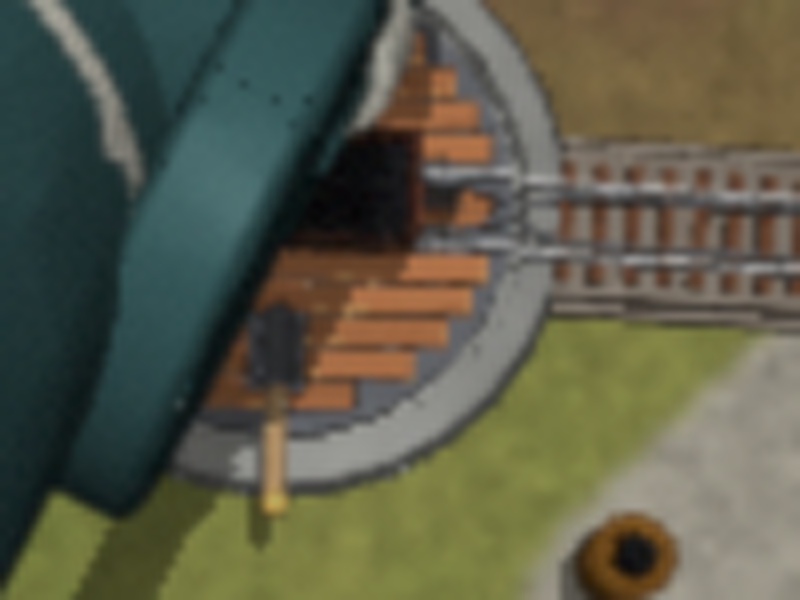

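The plate rails meet the road rails in the picture, with the near ball at about (339.8,212.1).

```bash
python3 -c "
from h import *
d=C-w('top',339.8,212.1,.03)[:2]; print(np.linalg.norm(d),np.arctan2(d[1],d[0])-TH)
a=w('top',306+275/8,150+335/8,.02)[:2];b=w('top',339.8,212.1,.03)[:2];d=a-b;print(np.arctan2(d[1],d[0])-TH)
g=lambda u,v:w('top',306+(u+.5)/8-.5,150+(v+.5)/8-.5,.014)[:2]
for p,q in(((430,172),(510,178)),((440,242),(510,247)),((560,185),(790,202)),((560,251),(790,268))):
  d=g(*p)-g(*q);print(np.arctan2(-d[0],d[1])-TH)
"
```

```text
0.0765963101879991 0.023295776521864424
0.02472766693323602
-0.013360221547962674
-0.009840781084977261
-0.01227540536914
-0.012325230079570627
```

```bash

python3 -m crank '[[[0,-0.07,0,0,0,0],[0,0,0,0,0,0],[0,0,0,0,0,0],[0,0.5,0,0,0,0],[0,1.5,0,0,0,0],[0,2.4,0,0,0,0],[0,2.4,0,0,0,0],[0,0,0,0,0,0]]]' >/dev/null
python3 -m crank '[[[2,0,0,0,0,0],[2,0,0,0,0,0],[1.5,0,0,0,0,0],[0,0,0,0,0,0],[0,0,0,0,0,0],[0,0,0,0,0,0]]]' >/dev/null
python3 -c "
from h import *
rel()
A=read_camera('scene')[150:270,310:430];B=read_camera('top')[115:235,281:401]
cv2.imwrite('pics/g.png',cv2.resize(np.hstack([A,B]),(800,400),interpolation=cv2.INTER_CUBIC))"
```

```text
t 6.52 x' y' z mm [ 1.5 79.9 20.8] F [ 0.35 -0.06 -0.56] yawerr -0.0 zdir [ 0.002 -0.001 -1.   ] w 1.629040690035491e-05
```

View pics/g.png

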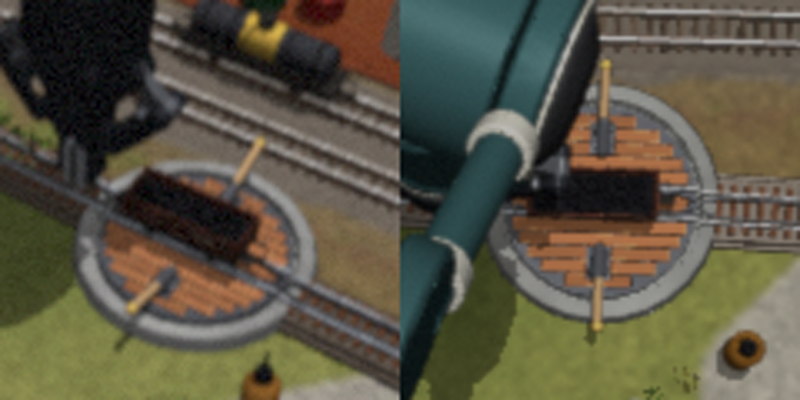

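The wagon is still centred on the table, which is nearly in line. The balls are at about top (342.5,134.8) and (340.5,212.8). I'll get the residual angle more exactly by colour centroid.

```bash
python3 -c "
from h import *
I=np.mean([read_camera('top').astype(float) for _ in range(4)],axis=0); np.save('I.npy',I)
h=[]
for (u,v) in((342.5,134.8),(340.5,212.8)):
  y0,x0=int(v)-14,int(u)-8; c=I[y0:y0+29,x0:x0+17]
  m=np.clip(c[...,2]*.5+c[...,1]*.5-c[...,0]-55,0,None); 
  print(np.round(m).astype(int)[::1])
" | cut -c1-110
python3 -c "
from h import *
I=np.load('I.npy')
# rails/plank row profiles: bright rail centres at columns on road and plate
g=I.mean(2)
for u in list(range(360,376,2))+list(range(384,430,6)):
  p=g[165:195,u]; k=[i for i in range(1,29) if p[i]>p[i-1] and p[i]>=p[i+1] and p[i]>95]; print(u,[(165+i,int(p[i])) for i in k])
"
```

```text
[[ 0  0  0  0  0  0  0  0  0  0  0  0  0  0  0  0  0]
 [ 0  0  0  0  0  0  0  0  0  0  0  0  0  0  0  0  0]
 [ 0  0  0  0  0  0  0  0  0  0  0  0  0  0  0  0  0]
 [ 0  0  0  0  0  0  0  0  0  0  0  0  0  0  0  0  0]
 [ 0  0  0  0  0  0  0  0  0  0  0  0  0  0  0  0  0]
 [ 0  0  0  0  0  0  0  0  0  0  0  0  0  0  0  0  0]
 [ 0  0  0  0  0  0  0  0  0  0  0  0  0  0  0  0  0]
 [ 0  0  0  0  0  0  0  0  0  0  0  0  0  0  0  0  0]
 [ 0  0  0  0  0  0  0  0  0  0  0  0  0  0  0  0  0]
 [ 0  0  0  0  0  0  0  0  0  0  0  0  0  0  0  0  0]
 [ 0  0  0  0  0  0  0  0  0  0  0  0  0  0  0  0  0]
 [ 0  0  0  0  0  0  0  0  0  0  0  0  0  0  0  0  0]
 [ 0  0  0  0  0  0  0  0  0  0  0  0  0  0  0  0  0]
 [ 0  0  0  0  0  0  0  0 25 23  0  0  0  0  0  0  0]
 [ 0  0  0  0  0  0  0 11 33 29  0  0  0  0  0  0  0]
 [ 0  0  0  0  0  0  0  0 18 15  0  0  0  0  0  0  0]
 [ 0  0  0  0  0  0  0  0  1  0  0  0  0  0  0  0  0]
 [ 0  0  0  0  0  0  0  0  0  0  0  0  0  0  0  0  0]
 [ 0  0  0  0  0  0  0  0  1  0  0  0  0  0  0  0  0]
 [ 0  0  0  0  0  0  0  0  1  0  0  0  0  0  0  0  0]
 [ 0  0  0  0  0  0 
[... 2596 characters left out ...]
1), (174, 112), (177, 129), (181, 153), (185, 122), (192, 101)]
384 [(169, 116), (173, 134), (182, 146), (186, 109)]
390 [(168, 109), (170, 108), (173, 131), (177, 102), (180, 107), (182, 153), (186, 115), (189, 109)]
396 [(167, 98), (170, 110), (174, 142), (183, 109), (187, 112), (189, 106)]
402 [(169, 112), (171, 106), (174, 137), (183, 134), (187, 110), (193, 141)]
408 [(169, 108), (171, 114), (174, 121), (179, 106), (183, 134), (187, 112), (190, 108)]
414 [(167, 95), (171, 113), (175, 136), (184, 145), (188, 104), (190, 105)]
420 [(170, 102), (175, 137), (179, 108), (181, 106), (184, 140), (188, 107), (191, 107)]
426 [(169, 99), (172, 106), (176, 136), (185, 107), (189, 105), (191, 100)]
```

```bash
python3 -c "
from h import *
a=w('top',342.4,134.0,.03)[:2];b=w('top',339.9,212.3,.03)[:2];d=a-b;print((a+b)/2,np.linalg.norm(d),np.arctan2(d[1],d[0])-TH)
c=(a+b)/2
for p in((183,166),(499,186)): print(w('top',*p,.014)[:2])
"
```

```text
[ 0.4435248  -0.21704654] 0.15601645602312006 0.028131905133858298
[0.45193738 0.10076959]
[ 0.42856328 -0.53618286]
```

The table is still about 0.03 rad short. That is within tolerance, but a rail joint 1.6 mm out could snag the wagon, so I'll nudge the bar a little further.

```bash

python3 -m crank '[[[-2,0,0,0,0,0],[-2,0,0,0,0,0],[-1.5,0,0,0,0,0],[0,-2.4,0,0,0,0],[0,-2.4,0,0,0,0],[0,-1,0,0,0,0],[0,-0.6,0,0,0,0],[0,-0.4,0,0,0,0]]]' >/dev/null
python3 -m crank '[[[0,-0.15,0,0,0,0],[0,0,0,0,0,0],[0,0,0,0,0,0],[0,0,0,0,0,0]]]' >/dev/null
python3 -c "
from h import *
rel()"
python3 -m crank '[[[0,1,0,0,0,0],[0,2.4,0,0,0,0],[0,3.4,0,0,0,0],[0,0,0,0,0,0],[2,0,0,0,0,0],[2,0,0,0,0,0],[1.5,0,0,0,0,0],[0,0,0,0,0,0]]]' >/dev/null
python3 -m crank '[[[0,0,0,0,0,0],[0,0,0,0,0,0]]]' >/dev/null
python3 -c "
from h import *
rel()
I=np.mean([read_camera('top').astype(float) for _ in range(4)],axis=0)
P=[]
for (u,v) in((343,134),(339,212)):
  c=I[v-4:v+5,u-5:u+6]; m=np.clip(c[...,2]*.5+c[...,1]*.5-c[...,0]-64,0,None); yy,xx=np.mgrid[v-4:v+5,u-5:u+6]; q=((m*xx).sum()/m.sum(),(m*yy).sum()/m.sum()); print(q); P.append(w('top',*q,.03)[:2])
d=P[0]-P[1];print(np.linalg.norm(d),np.arctan2(d[1],d[0])-TH)
"
```

```text
t 7.82 x' y' z mm [55.  11.5 20.2] F [-0.9  -0.01  0.44] yawerr 0.0008 zdir [-0.  0. -1.] w -0.001650724455999773
t 8.65 x' y' z mm [ 1.4 78.8 20.8] F [ 0.74 -0.67  0.2 ] yawerr 0.0003 zdir [ 0.002 -0.001 -1.   ] w 0.0007994810129008938
(np.float64(343.5), np.float64(133.89178082191782))
(np.float64(338.6221959858324), np.float64(212.21133412042502))
0.1562874027302066 -0.001971937920692092
```

Lined up at about 0.00 rad. Now push the wagon gently.

```bash

python3 -m crank '[[[0.1,-1,0,0,0,0],[0,-0.6,0,0,0,0],[0,-0.4,0,0,0,0],[0,-0.4,0,0,0,0],[0,-0.5,0,0,0,0],[0,-0.5,0,0,0,0],[0,-0.6,0,0,0,0],[0,-0.6,0,0,0,0]]]' | grep -E "pos|force"
python3 -m crank '[[[0,-0.7,0,0,0,0],[0,-0.7,0,0,0,0],[0,-0.7,0,0,0,0],[0,-0.7,0,0,0,0],[0,-0.7,0,0,0,0],[0,-0.7,0,0,0,0],[0,-0.7,0,0,0,0],[0,-0.7,0,0,0,0]]]'| grep -E "pos|force"
python3 -m crank '[[[0,-0.6,0,0,0,0],[0,-0.5,0,0,0,0],[0,-0.4,0,0,0,0],[0,-0.3,0,0,0,0],[0,0,0,0,0,0],[0,0,0,0,0,0],[0,0,0,0,0,0]]]'| grep -E "pos|force"
python3 -c "
from h import *
rel()
A=read_camera('scene')[170:310,360:560];B=read_camera('top')[130:230,310:510]
cv2.imwrite('pics/i.png',np.vstack([cv2.resize(A,(400,280),interpolation=cv2.INTER_CUBIC),cv2.resize(B,(800,400),interpolation=cv2.INTER_CUBIC)[:300,:400]*0,])[:0] if 0 else cv2.resize(B,(800,400),interpolation=cv2.INTER_CUBIC))
cv2.imwrite('pics/iA.png',A)"
```

```text
tool_pos: [0.4428, -0.1849, 0.0203]
wrist_force: [0.6, -0.1, 0.1]
grip_force: 0.1
tool_pos: [0.4408, -0.241, 0.0203]
wrist_force: [0.7, 0.6, 0.5]
grip_force: 0.3
tool_pos: [0.4402, -0.2581, 0.0202]
wrist_force: [-0.2, -0.1, -0.3]
grip_force: 0.0
t 10.77 x' y' z mm [ -0.9 -40.9  20.2] F [-0.15 -0.09 -0.34] yawerr 0.0003 zdir [-0.  0. -1.] w 0.0017133074517827172
```

View pics/i.png

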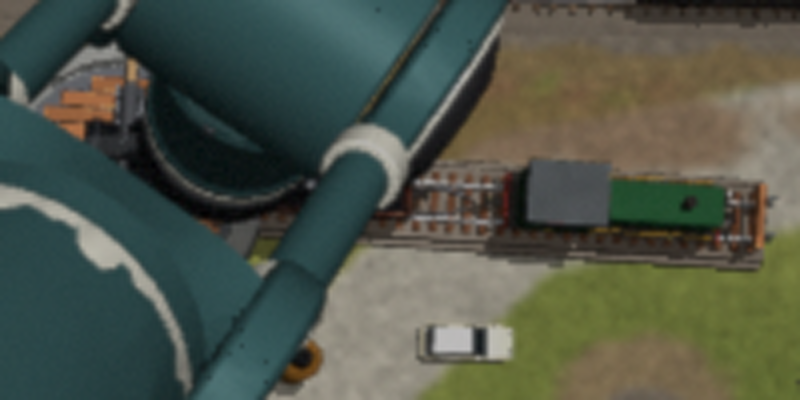

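The wagon has left the table (front end at about top (412,180)) and the shunter's red beam is at (437,179). I'll creep up and watch the shunter for movement.

```bash
cat >> h.py <<'E'
def av(n,k=3): return np.mean([read_camera(n).astype(np.float32).mean(2) for _ in range(k)],axis=0)
def sh(save=False):
    for n,(y0,y1,x0,x1) in dict(top=(166,192,446,496),scene=(243,292,462,522)).items():
        r=av(n)[y0:y1,x0:x1]
        if save: np.save("ref_"+n,r)
        f=np.load("ref_"+n+".npy"); print(n,np.round(cv2.phaseCorrelate(f,r,cv2.createHanningWindow(r.shape[::-1],cv2.CV_32F)),2))
E
python3 -c "
from h import *
sh(True)
a=np.array([.4425,-.2172,.03])-np.array([.0085,.245,0]);b=a-np.array([0,.01,0])
for n in('top','scene'):print(n,'px per 10mm',px(n,b)-px(n,a))"
python3 -m crank '[[[0,-0.4,0,0,0,0],[0,-0.6,0,0,0,0],[0,-0.6,0,0,0,0],[0,-0.5,0,0,0,0],[0,-0.4,0,0,0,0],[0,0,0,0,0,0],[0,0,0,0,0,0]]]' >/dev/null
python3 -c "
from h import *
rel();sh()"
python3 -m crank '[[[0,-0.2,0,0,0,0],[0,-0.2,0,0,0,0],[0,0,0,0,0,0],[0,0,0,0,0,0]]]' >/dev/null
python3 -c "
from h import *
rel();sh()"
```

```text
t 11.6 x' y' z mm [ -0.8 -66.6  20.3] F [ 0.28  0.15 -1.13] yawerr -0.0007 zdir [ 0. -0. -1.] w -0.000604365294031248
t 12.08 x' y' z mm [ -0.7 -70.2  20.3] F [ 0.8   0.58 -0.  ] yawerr 0.0002 zdir [ 0. -0. -1.] w -0.0008609143069032442Traceback (most recent call last):
  File "<string>", line 3, in <module>
    sh(True)
    ~~^^^^^^
  File "h.py", line 21, in sh
    f=np.load("ref_"+n+".npy"); print(n,np.round(cv2.phaseCorrelate(f,r,cv2.createHanningWindow(r.shape[::-1],cv2.CV_32F)),2))
                                        ~~~~~~~~^^^^^^^^^^^^^^^^^^^^^^^^^^^^^^^^^^^^^^^^^^^^^^^^^^^^^^^^^^^^^^^^^^^^^^^^^^^^^
    return _wrapfunc(a, 'round', decimals=decimals, out=out)
    return _wrapit(obj, method, *args, **kwds)
    conv = _array_converter(obj)
ValueError: setting an array element with a sequence. The requested array has an inhomogeneous shape after 1 dimensions. The detected shape was (2,) + inhomogeneous part.
Traceback (most recent call last):
  File "h.py", line 21, in sh
    f=np.load("ref_"+n+".npy"); print(n,np.round(cv2.phaseCorrelate(f,r,cv2.createHanningWindow(r.shape[::-1],cv2.CV_32F)),2))
                                        ~~~~~~~~^^^^^^^^^^^^^^^^^^^^^^^^^^^^^^^^^^^^^^^^^^^^^^^^^^^^^^^^^^^^^^^^^^^^^^^^^^^^^
ValueError: setting an array element with a sequence. The requested array has an inhomogeneous shape after 1 dimensions. The detected shape was (2,) + inhomogeneous part.
Traceback (most recent call last):
  File "h.py", line 21, in sh
    f=np.load("ref_"+n+".npy"); print(n,np.round(cv2.phaseCorrelate(f,r,cv2.createHanningWindow(r.shape[::-1],cv2.CV_32F)),2))
                                        ~~~~~~~~^^^^^^^^^^^^^^^^^^^^^^^^^^^^^^^^^^^^^^^^^^^^^^^^^^^^^^^^^^^^^^^^^^^^^^^^^^^^^
ValueError: setting an array element with a sequence. The requested array has an inhomogeneous shape after 1 dimensions. The detected shape was (2,) + inhomogeneous part.
```

```bash
sed -i 's/print(n,np.round(cv2.phaseCorrelate(\(.*\)),2))$/s,q=cv2.phaseCorrelate(\1); print(n,np.round(s,2),round(q,2))/' h.py
sed -i 's|f=np.load("ref_"+n+".npy")|f=cv2.imread(f"pics/{n}0.png").astype(np.float32).mean(2)[y0:y1,x0:x1]|' h.py
python3 -c "
from h import *
rel();sh()
a=np.array([.4425,-.2172,.03])-np.array([.0085,.245,0]);b=a-np.array([0,.01,0])
for n in('top','scene'):print(n,'px per 10mm',px(n,b)-px(n,a))
A=read_camera('scene')[200:300,400:550];B=read_camera('top')[140:220,380:500]
cv2.imwrite('pics/j.png',np.hstack([cv2.resize(A,(400,267),interpolation=cv2.INTER_CUBIC),cv2.resize(B,(400,267),interpolation=cv2.INTER_CUBIC)]))"
```

```text
t 12.23 x' y' z mm [ -0.8 -70.1  20.3] F [ 0.   -0.05 -0.25] yawerr 0.0002 zdir [-0. -0. -1.] w -9.667953820508868e-05
top [0.01 0.48] 0.98
scene [-0.12 -0.11] 1.13
top px per 10mm [5.03730904 0.13457011]
scene px per 10mm [5.30961761 2.39197733]
```

View pics/j.png

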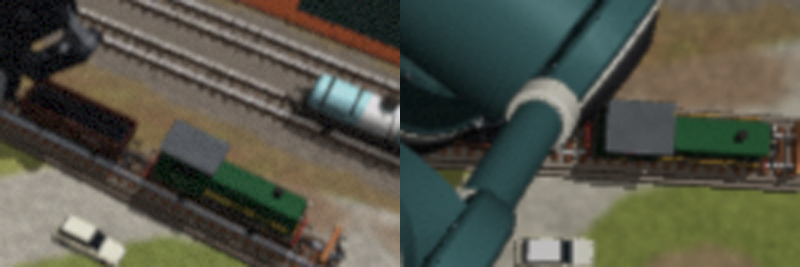

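The shunter hasn't moved. In the scene crop there is still a small gap between the wagon and the cab's red beam. I'll creep until the first sign of contact.

```bash

python3 -m crank '[[[0,-0.1,0,0,0,0],[0,-0.1,0,0,0,0],[0,0,0,0,0,0],[0,0,0,0,0,0]]]' >/dev/null
python3 -c "
from h import *
rel();sh()"
python3 -m crank '[[[0,-0.1,0,0,0,0],[0,-0.1,0,0,0,0],[0,0,0,0,0,0],[0,0,0,0,0,0]]]' >/dev/null
python3 -c "
from h import *
rel();sh()"
python3 -m crank '[[[0,-0.1,0,0,0,0],[0,-0.1,0,0,0,0],[0,0,0,0,0,0],[0,0,0,0,0,0]]]' >/dev/null
python3 -c "
from h import *
rel();sh()"
```

```text
t 12.97 x' y' z mm [ -0.8 -72.3  20.3] F [-0.87  0.15  0.1 ] yawerr 0.0001 zdir [ 0. -0. -1.] w 0.00029138151104760756
top [-0.06  0.49] 0.99
scene [-0.01 -0.02] 1.13
t 13.6 x' y' z mm [ -0.8 -74.3  20.3] F [ 0.74 -0.41 -0.33] yawerr 0.0001 zdir [ 0. -0. -1.] w 0.0033168909773359347
top [-0.03  0.44] 0.99
scene [-0.05 -0.  ] 1.19
t 14.23 x' y' z mm [ -0.8 -76.1  20.2] F [-0.44  0.4  -0.42] yawerr 0.0001 zdir [-0.  0. -1.] w -0.0013124054928012596
top [0.04 0.4 ] 1.02
scene [-0.04  0.04] 1.16
```

```bash

python3 -m crank '[[[0,-0.1,0,0,0,0],[0,-0.1,0,0,0,0],[0,0,0,0,0,0],[0,0,0,0,0,0]]]' >/dev/null
python3 -c "
from h import *
rel();sh()"
python3 -m crank '[[[0,-0.1,0,0,0,0],[0,-0.1,0,0,0,0],[0,0,0,0,0,0],[0,0,0,0,0,0]]]' >/dev/null
python3 -c "
from h import *
rel();sh()
B=av('scene')
print(B[235:275:2,430:470:1].shape)"
```

```text
t 14.87 x' y' z mm [ -0.9 -78.   20.2] F [0.06 0.72 0.28] yawerr 0.0001 zdir [-0.  0. -1.] w 0.0005948073759330489
top [0.54 0.59] 1.11
scene [0.71 0.28] 0.98
t 15.5 x' y' z mm [ -0.7 -80.4  20.3] F [-1.62  1.32  0.73] yawerr 0.0001 zdir [ 0. -0. -1.] w 0.0014876221941597788
top [1.44 0.39] 0.76
scene [1.77 0.98] 0.86
(20, 40)
```

The shunter has moved about 3 mm, so contact is made. I'll back off and rise.

```bash

python3 -m crank '[[[0,0.2,0,0,0,0],[0,0.6,0,0,0,0],[0,1.2,0,0,0,0],[0,1.2,0,0,0,0],[0,0,-2,0,0,0],[0,0,-3,0,0,0],[0,0,-3,0,0,0],[0,0,-3,0,0,0]]]' >/dev/null
python3 -m crank '[[[0,3,-2,0,0,0],[0,3.5,0,0,0,0],[0,3.5,0,0,0,0],[0,3.5,0,0,0,0],[0,3.5,0,0,0,0],[0,3.5,0,0,0,0],[0,0,0,0,0,0],[0,0,0,0,0,0]]]' >/dev/null
python3 -m crank '[[[0,3.5,0,0,0,0],[0,3.5,0,0,0,0],[0,3.5,0,0,0,0],[0,3.5,0,0,0,0],[0,3.5,0,0,0,0],[0,3.5,0,0,0,0],[0,0,0,0,0,0],[0,0,0,0,0,0]]]' >/dev/null
python3 -c "
from h import *
rel();sh()
I=np.mean([read_camera('top').astype(np.float32) for _ in range(4)],axis=0);np.save('F.npy',I)
# profile along the road centre line at z=.043 for the wagon/shunter gap
for z,off in((.043,0),(.03,0),(.03,8)):
  ys=np.arange(-70,-215,-3);o=[]
  for y in ys:
    p=C+ex*off*1e-3+ey*y*1e-3;u=px('top',[*p,z]);o.append(tuple(int(a) for a in cv2.getRectSubPix(I,(1,1),(float(u[0]),float(u[1])))[0,0]))
  print(z,off,[(int(y),*c) for y,c in zip(ys,o)])
P=[]
for (u,v) in((343,134),(339,212)):
  c=I[v-4:v+5,u-5:u+6]; m=np.clip(c[...,2]*.5+c[...,1]*.5-c[...,0]-64,0,None); yy,xx=np.mgrid[v-4:v+5,u-5:u+6]; q=((m*xx).sum()/m.sum(),(m*yy).sum()/m.sum()); P.append(w('top',*q,.03)[:2])
d=P[0]-P[1];print(np.linalg.norm(d),np.arctan2(d[1],d[0])-TH)
"
```

```text
t 17.95 x' y' z mm [ -0.9 367.5 150.2] F [-0.5  -0.43 -0.39] yawerr 0.003 zdir [-0.    -0.001 -1.   ] w -0.0013685869411448458
top [1.71 0.5 ] 0.89
scene [1.73 0.74] 0.92
0.043 0 [(-70, 54, 58, 66), (-73, 60, 64, 68), (-76, 41, 46, 57), (-79, 53, 57, 64), (-82, 46, 50, 55), (-85, 38, 43, 54), (-88, 33, 35, 37), (-91, 36, 37, 38), (-94, 32, 32, 33), (-97, 28, 28, 30), (-100, 19, 22, 38), (-103, 22, 20, 25), (-106, 16, 14, 13), (-109, 14, 13, 12), (-112, 18, 16, 16), (-115, 17, 15, 15), (-118, 15, 12, 12), (-121, 18, 16, 16), (-124, 17, 14, 14), (-127, 17, 14, 14), (-130, 12, 10, 10), (-133, 15, 13, 13), (-136, 10, 9, 9), (-139, 11, 9, 9), (-142, 15, 13, 13), (-145, 21, 19, 19), (-148, 16, 14, 14), (-151, 15, 12, 12), (-154, 17, 15, 15), (-157, 15, 14, 13), (-160, 15, 13, 13), (-163, 16, 14, 14), (-166, 18, 16, 16), (-169, 20, 18, 18), (-172, 18, 16, 19), (-175, 17, 20, 32), (-178, 41, 47, 59), (-181, 39, 43, 50), (-184, 33, 36, 41), (-187, 37, 42, 50), (-190, 17, 19, 44), (-193, 16, 18, 21), (-196, 10, 14, 10), (-199, 26, 28, 24), (-202, 68, 65, 62), (-205, 72, 70, 66), (-208, 72, 70,
[... 1344 characters left out ...]
16), (-118, 17, 14, 15), (-121, 17, 15, 15), (-124, 18, 15, 15), (-127, 23, 20, 20), (-130, 17, 15, 15), (-133, 14, 11, 12), (-136, 16, 14, 15), (-139, 17, 14, 14), (-142, 11, 9, 10), (-145, 10, 8, 9), (-148, 15, 14, 13), (-151, 17, 15, 15), (-154, 13, 11, 11), (-157, 16, 13, 13), (-160, 18, 16, 15), (-163, 14, 12, 12), (-166, 11, 9, 9), (-169, 16, 14, 13), (-172, 20, 17, 17), (-175, 18, 18, 22), (-178, 23, 27, 41), (-181, 62, 66, 79), (-184, 58, 63, 69), (-187, 56, 63, 72), (-190, 53, 58, 66), (-193, 21, 23, 45), (-196, 17, 19, 21), (-199, 10, 14, 9), (-202, 21, 22, 19), (-205, 64, 63, 59), (-208, 75, 72, 69), (-211, 74, 72, 68), (-214, 75, 73, 69)]
0.15669441732448008 -0.003043594211210754
```

The wagon body spans y' −100 to −175 mm, so its centre is at about −137.5, matching where the finger stopped. It stands against the shunter, the table is within 0.005 rad, and the arm is clear.

```bash
python3 -c "
from workcell import *
print(finish_job())"
```

```text
the job is handed in; nothing more can be done
None
```

The job is handed in, though the hand-in gave no verdict: the table is lined up to about 0.003 rad, the coal wagon stands on its rails against the shunter (centres roughly 109 mm apart by my estimate), the shunter was nudged about 3 mm, and the tank wagon, van and oil bottle were not touched.

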